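# Close the two-part casting mould: hook the pins, swing down, click

## Task

Close the casting mould: take the upper half by its grip rib from the sloping drying rack, hook its two corner pins under the lips at the near corners of the lower half while its far edge is still held up, swing it down between the far corners without letting it fall shut, and press its far edge until both sprung balls click over it and it lies fully home. Leave the jar, the mug and the clay lump as they stand.

Things in the scene. Friction and masses are not known exactly. Their poses are not given: they have to be found in the camera images.
- upper_half: Upper mould half: blue-grey shell, plaster face, 170 (x) x 130 (y) x 34 mm, 0.35 to 0.65 kg. Origin: centre of the plaster face. Axes: x from pin edge to far edge, y along the grip rib, z out of its back (up when closed). At the start it lies plaster face down on the rack, tilted 28 degrees, pin edge low.
- upper_grip (a point): Middle of the grip rib on the upper half's back, 60 mm along z from the plaster face and on its centre. The rib is 24 mm thick (x), 72 mm long (y) and 42 mm high; the flat back lies 26 mm below this point, the rib's top 16 mm above it. Axes as upper_half.
- upper_pin (a point): Middle of the line through the upper half's two corner pins, at x = -79, z = 4 mm of upper_half. The pins are steel stubs 8 mm thick along y, sticking out 13 mm from the side faces at y = +-65 mm. The underside is cut back there: when the half is tilted far edge up, nothing lies lower than the pins.
- press_pad (a point): Middle of the face of the black ribbed press pad (24 x 40 mm) on the upper half's back at its far edge, at x = 70, z = 36 mm of upper_half. The place to press it shut, square to the pad, with shut fingers for instance. Along each side face by it runs the rounded 8 mm bottom lip that snaps under a catch ball.
- lower_seat (a point): Lower mould half: tray with a plaster face and round cavity, fixed on the bench, 193 x 154 mm over its corner lugs. Point: centre of the seat, 46 mm above the bench; axes x from the hooks (near edge) to the catches (far edge), y left, z up. Closed, upper_half lies in this frame (play 1 to 2 mm). Plaster and rim lie 2 mm lower.
- hook_line (a point): Middle of the line where the pins end up, at x = -79, z = 4 mm of lower_seat, same axes. At each near corner (|y| 66.5 to 77) a flat lug top 4 mm below this line, from 18 mm on its -x side to 33 mm on its +x side; a stop post 5 mm to -x; a lip 6 mm above the line, reaching 5 mm to +x of it, then flaring up and apart for 9 mm more.
- hook_mouth (a point): 20 mm to +x of hook_line, same axes: set the pins down on the lugs here and slide them 20 mm to -x under the lips, to the stop posts. The half must then be tilted 10 to 40 degrees, far edge up, for it to pass over the far corner plates (L-shaped, tops 27 mm above the seat, 1 to 2 mm clear of the closed half, flared on top).
- catch_ball_left (a joint): Sprung 12 mm steel ball in the left far corner plate, 67 mm to +x of lower_seat, 9.5 mm above it. Value in m: 0 stands out 4 mm; about 0.003 pushed in by the passing lip; back to 0 to 0.001 clicked over it. Unpressed, the balls hold the half up at about 5 degrees, far edge 13 mm high; to press it past both takes 8 to 14 N on the pad.
- catch_ball_right (a joint): The same sprung ball in the right far corner plate.
- drying_rack: Wooden drying rack fixed on the bench: slats 144 mm wide sloping up 28 degrees towards its +x, a ledge at the low end; top 115 mm high. Origin on the bench under its middle.
- glaze_jar: Screw-lid jar, 50 mm across, 62 mm high, blue lid, standing between the rack and the lower half; origin at the middle of its underside.
- white_mug: White mug, 89 mm high, at the left; origin at the middle of its underside.
- clay_lump: Lump of grey clay, 80 mm wide, 86 mm high, at the right; origin at the middle of its underside.

How it is judged:
On the way:
1. both pins are under the lips of the near corners with the far edge still up (x of upper_pin in the frame of lower_seat between -0.084 and -0.0755 m and z of upper_pin in the frame of lower_seat below 0.009 m and angle between the y axis of upper_grip and the y axis of lower_seat, either way round below 0.06 rad and angle between upper_grip's own z axis and vertical above 0.12 rad), for 0.1 s.
At the end, for the whole second after the job is handed in: The upper half lies closed on the lower half: centred within 4 mm, its far edge within 2.5 mm and its middle within 2.5 mm of fully home, level within 0.025 rad, square within 0.04 rad, pins to the near side; both balls are out over its lips (below 2 mm); it is let go and at rest (horizontal distance between upper_grip and lower_seat below 0.004 m and z of upper_grip in the frame of lower_seat below 0.0625 m and z of press_pad in the frame of lower_seat below 0.0385 m and angle between the z axis of upper_grip and the z axis of lower_seat, either way round below 0.025 rad and angle between the x axis of upper_grip and the x axis of lower_seat, either way round below 0.04 rad and x of press_pad in the frame of lower_seat above 0.06 m and value of joint each of catch_ball_left, catch_ball_right below 0.002 m and contact force between the fingers and upper_half below 0.2 N and linear speed of upper_half below 0.01 m/s); the robot touches nothing.
It fails at once if the upper half falls shut or is flung (turning faster than 4 rad/s while tilted more than 0.1 rad) (angular speed of upper_half above 4 rad/s and angle between upper_grip's own z axis and vertical above 0.1 rad).
It fails at once if the jar is moved more than 30 mm or tipped more than 0.3 rad (distance of glaze_jar from where it was at the start of the episode above 0.03 m or angle between glaze_jar's own z axis and vertical above 0.3 rad).
It fails at once if the mug is moved more than 30 mm or tipped more than 0.3 rad (distance of white_mug from where it was at the start of the episode above 0.03 m or angle between white_mug's own z axis and vertical above 0.3 rad).
It fails at once if the clay lump is moved more than 30 mm or tipped more than 0.3 rad (distance of clay_lump from where it was at the start of the episode above 0.03 m or angle between clay_lump's own z axis and vertical above 0.3 rad).
It also fails if it takes over 58 s, if anything falls off the work surface, if the arm or the gripper's body presses on something with over 40 N, if the wrist force passes 120 N, or if a joint passes its speed limit or range.

## Robot

A 6-joint arm with a two-finger parallel gripper is mounted at the origin on a cart in front of the work surface, level with it; the furniture and walls round the work are solid. World frame = base frame: x ahead of the robot, y to its left, z up, the work surface at z = 0. Lengths are in m, angles in rad, forces in N, time in s.
With the tool pointing down it reaches from about 0.35 to 0.725 m from the base axis. Payload 6 kg.
Tool frame: the origin (TCP) lies midway between the tips of the shut fingers; the grasp point (between the pads) lies 19 mm behind it (ctrl.grip_point_offset is the distance from the TCP to the grasp point, in m); z points along the fingers, y is the line along which they close (so a half turn about z gives the same grasp; the last joint's range is limited). The gripper opens to 85 mm and grips with 20 to 120 N. Pads are 22 mm wide; open, the fingers measure 114 mm over their backs; the gripper's body (76 mm by 85 mm) begins 54 mm behind the grasp point. The pads swing forward as they close: fully open they stand 13 mm farther back than shut.
Start: joints at [0.334, 0.04, 0.085, 0, -1.615, -0.334], TCP at [0.6, 0, 0.231] pointing down, gripper open.
Joint ranges: [-2.56, 2.56], [-1.29, 2.01], [-1.08, 1.49], [-3.29, 1.98], [-2.81, -0.18], [-2.99, 2.99]. Speed limits (rad/s): [2.57, 2.57, 3.01, 3.14, 3.14, 3.14].

## Interface

Orientations are given as a unit quaternion [x, y, z, w].
In Python, from bench import ctrl, imaging gives the robot as it stands. The module is installed in compiled form; this text tells all that it offers.
- The arm moves only by the tool drive_tool, never from a script. Its argument "series" is a list of rows, each an object of numbers: "x", "y", "z": the shift along the tool's x, y, z in m; "twist": the turn about the tool's z in rad; "fingers": the closure, from -1 (fully open) to 1 (shut), so that 0 is half open. In form: [{"x": .., "y": .., "z": .., "twist": .., "fingers": ..}, ...]. A call has 1 to 20 rows; each row is the pose to reach, as a shift and turn from the pose commanded when the call began, along the tool's axes at that moment; what a row does not reach only later rows make up. A row lasts 1/8 s, in which the tool goes at most 62.5 mm and 10.7 degrees, less where a joint would pass 70% of its speed; a pose out of reach is approached as far as the arm can. A call with a gripper value outside its range is refused whole. The fingers move at their own pace and stop on an object; "grip_force" is the grip in N (left out, the last holds). Time passes only in rows, so rows that repeat a pose let the fingers close. It gives the time, the measured TCP pose, the force, the opening and the grip force at its end, in the units of the state.
- ctrl.get_state(): the state, without advancing time (a new reading comes with each control period).
- imaging.grab_frame(name): name is "scene" or "side" or "wrist"; returns a dict with "image" (480x640x3 uint8, blue, green, red), "z_map" (480x640 float32, m along the optical axis (not along the pixel's ray), 0 where there is no reading), "vertical_fov" (degrees; the focal length in pixels is half the picture's height over the tangent of half this angle, whatever the lens; pixels are square), "cx", "cy" (the principal point, pixels), "R" (3x3) and "t" (3): a world point X has camera coordinates R X + t; the wrist camera has in their place "mount" (4x4, takes a point from camera to tool coordinates, whose origin is the TCP and whose axes are the flange's). Camera axes: x right, y down, z forward; pixel columns grow to the right and rows downward; lengths in m; the calibration is good to about 2 mm. A picture is of the moment at which its call begins: read the wrist's pose just before it.
- ctrl.sign_off(): hands the job in; it is judged then, once.
The state is a dict: "time": time; "q": joint angles; "qvel": joint speeds; "effort": joint torques, N m; "tcp_pos": TCP position; "eef_rot": TCP orientation; "wrist_force": force on the tool from outside, world axes, zero at the start; "wrist_torque": the same for the moment, N m; "grip_width": finger opening in m; "gripper_force": force on a finger pad.
Only numpy, scipy, OpenCV 4.12 (cv2) and the standard library are available. Lean on these libraries where they do the work, as an engineer would, in place of code of your own. Each camera call takes 0.05 s, during which the arm holds its last target. There are 200 camera calls.

## Working session

There is one attempt and no reset: what is moved stays moved. The work goes in short steps, Python scripts to look and compute and a tool call to move; the robot and the scene stay as the last step left them, time stands still between calls to the robot, and variables do not carry over. Pictures are saved under pics/ and viewed, at most 11 in all, crops included, and the job is handed in when it is done.

Besides the shell and the picture viewer there is one more tool, called as name([rows], argument=value, ...), one row to a line, values as JSON. drive_tool: Moves the arm, as the interface text tells. Its arguments: {"type":"object","properties":{"series":{"type":"array"},"grip_force":{"type":"number"}},"required":["series"]}

```bash
mkdir -p pics
cat > h.py <<'E'
import numpy as np, cv2
from bench import ctrl, imaging
from scipy.spatial.transform import Rotation as Rn
def grab(n):
    s=ctrl.get_state(); f=imaging.grab_frame(n)
    f['f']=240/np.tan(np.radians(f['vertical_fov'])/2)
    if 'mount' in f:
        T=np.eye(4);T[:3,:3]=Rn.from_quat(s['eef_rot']).as_matrix();T[:3,3]=s['tcp_pos']
        M=T@np.array(f['mount']);f['Rc']=M[:3,:3];f['o']=M[:3,3]
    else:
        R=np.array(f['R']);f['Rc']=R.T;f['o']=-R.T@np.array(f['t'])
    return f
def cloud(f):
    v,u=np.mgrid[0:480,0:640]; z=f['z_map']
    c=np.stack([(u-f['cx'])/f['f']*z,(v-f['cy'])/f['f']*z,z],-1)
    P=c@f['Rc'].T+f['o']; P[z==0]=np.nan
    return P
E
python3 - <<'E'
from h import *
print(ctrl.get_state())
for n in('scene','side','wrist'):
    f=grab(n);cv2.imwrite(f'pics/{n}0.png',f['image']);print(n,f['o'],f['Rc'][:,2],(f['z_map']>0).mean(),f['f'],f['cx'],f['cy'])
    np.save(f'{n}0.npy',cloud(f))
E
```

```text
{'time': 0.0, 'q': array([ 3.33683089e-01,  4.07897049e-02,  8.37933358e-02, -4.84095654e-04,
       -1.61550522e+00, -3.33686378e-01]), 'qvel': array([-1.26113134e-04,  8.29781449e-04, -1.52601730e-03,  2.63108954e-04,
       -1.11389051e-04, -2.35217846e-05]), 'effort': array([-7.27207535e-04, -3.68200672e+01,  3.47413230e+01,  6.93227157e+00,
       -5.48646509e-03, -9.47124363e-06]), 'tcp_pos': array([5.99661135e-01, 7.60567693e-05, 2.30277771e-01]), 'eef_rot': array([ 7.07112844e-01, -7.07100162e-01, -5.89740821e-04,  6.61557609e-04]), 'wrist_force': array([ 0.4438897 , -0.15082403, -0.3596448 ]), 'wrist_torque': array([-0.02179809, -0.04369191, -0.00242868]), 'gripper_force': 0.0, 'grip_width': 0.0854268004465855}
scene [-0.54935895  0.61307934  0.96167445] [ 0.70930804 -0.41369927 -0.570732  ] 0.99583984375 483.61557633467146 315.2611766988039 239.56441477575086
side [0.23710651 1.40303483 0.71901943] [ 0.1873385  -0.89935263 -0.39505587] 0.8739420572916666 574.2163936862936 311.10971455473066 243.31982263818173
wrist [ 0.59975149 -0.08011164  0.37323959] [-0.00182302  0.31349902 -0.94958678] 0.9959537760416667 380.28735535952734 319.41728292289014 236.93809217212578
```

View pics/scene0.png

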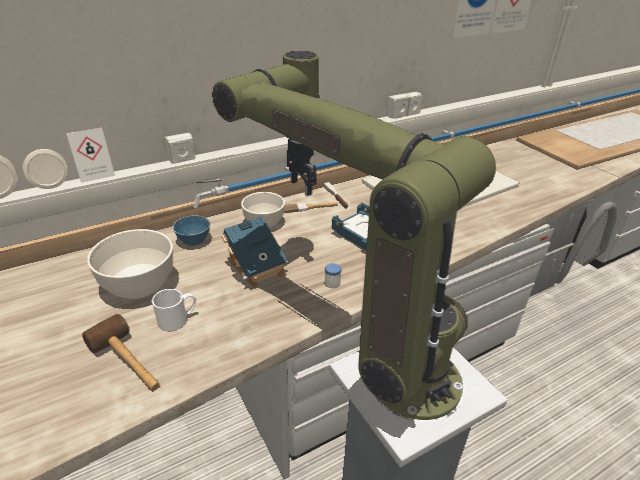

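View pics/side0.png

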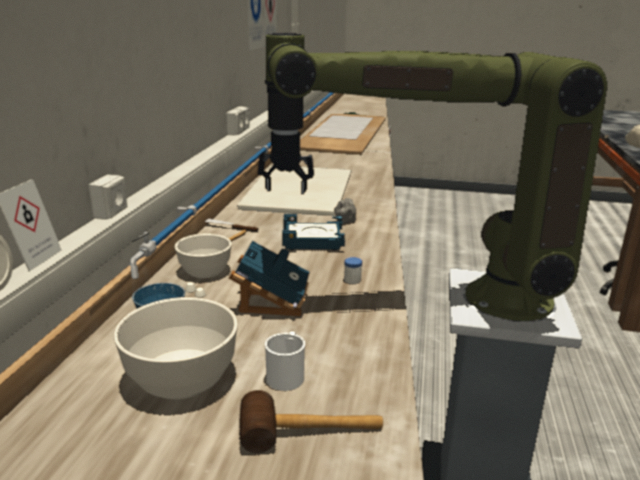

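View pics/wrist0.png

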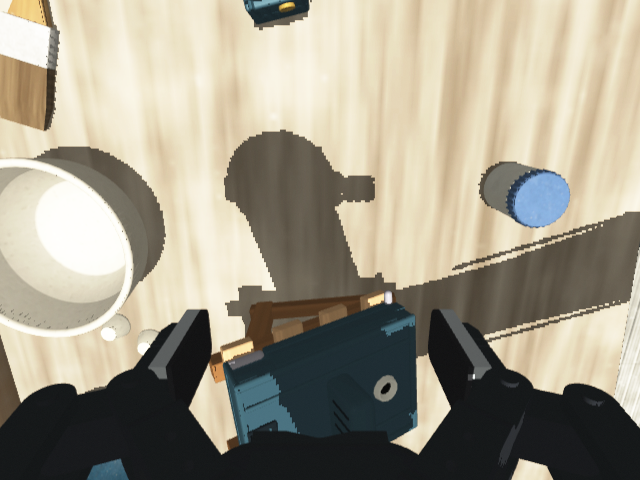

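Run:
```python
from h import *
Pn={}
for n in('scene','side','wrist'):
    im=cv2.imread(f'pics/{n}0.png');P=np.load(f'{n}0.npy');h=cv2.cvtColor(im,cv2.COLOR_BGR2HSV)
    m=(h[...,0]>85)&(h[...,0]<115)&(h[...,1]>80)&(h[...,2]<140)&(P[...,2]>0.005)&(P[...,2]<0.19)&(P[...,0]>.35)&(P[...,0]<.8)&(abs(P[...,1])<.5)
    if n=='wrist': m[330:,:220]=0;m[330:,440:]=0
    m=cv2.morphologyEx(m.astype(np.uint8),cv2.MORPH_OPEN,np.ones((2,2)))
    k,l,st,c=cv2.connectedComponentsWithStats(m)
    for i in range(1,k):
        if st[i,4]>60:
            q=P[l==i];print(n,st[i],q.min(0).round(3),q.max(0).round(3),np.median(q,0).round(3))
    b=(h[...,0]>100)&(h[...,0]<125)&(h[...,1]>100)&(h[...,2]>130)&(P[...,2]>0.045)&(P[...,2]<0.08)&(P[...,0]<.6)&(P[...,0]>.3)
    if b.sum()>20:print(n,'jar lid',b.sum(),np.median(P[b],0).round(3))
    Pn[n]=P
    # mug & others
    w=(h[...,1]<60)&(P[...,2]>0.03)&(P[...,2]<.1)&(P[...,0]>.35)&(P[...,0]<.75)&(abs(P[...,1])<.6)
    k,l,st,c=cv2.connectedComponentsWithStats(w.astype(np.uint8))
    for i in range(1,k):
        if st[i,4]>150:
            q=P[l==i];print('  grey',n,st[i],q.min(0).round(3),q.max(0).round(3))
```

```text
scene [184 232  25  13 144] [ 0.775  0.238 -0.003] [0.848 0.329 0.057] [0.791 0.293 0.04 ]
  grey scene [333 213  36  26 446] [ 0.515 -0.292  0.034] [ 0.661 -0.154  0.079]
  grey scene [149 241  21  23 230] [0.687 0.401 0.03 ] [0.75  0.458 0.099]
  grey scene [104 258  69  40 867] [0.573 0.406 0.03 ] [0.644 0.6   0.1  ]
  grey scene [ 152  289   45   37 1041] [0.438 0.392 0.03 ] [0.522 0.504 0.093]
side [285 216  59  34 656] [nan nan nan] [nan nan nan] [nan nan nan]
side [ 240  244   69   59 2155] [nan nan nan] [nan nan nan] [nan nan nan]
side jar lid 69 [ 0.413 -0.005  0.06 ]
  grey side [ 277  194   79   23 1047] [ 0.469 -0.6    0.03 ] [ 0.75  -0.403  0.082]
  grey side [284 214  55  25 774] [ 0.486 -0.337  0.031] [ 0.682 -0.153  0.072]
  grey side [ 165  309   68   40 1979] [0.595 0.398 0.03 ] [0.75  0.458 0.1  ]
  grey side [ 265  332   40   48 1634] [0.442 0.406 0.03 ] [0.521 0.51  0.09 ]
  grey side [176 343  60  52 935] [0.574 0.488 0.03 ] [0.659 0.6   0.1  ]
wrist [245   0  64  24 832] [ 0.607 -0.163 -0.002] [ 0.652 -0.148  0.072] [ 0.635 -0.152  0.048]
wrist [508 171  39  52 350] [nan nan nan] [nan nan nan] [nan nan nan]
wrist [  224   304   194   141 18359] [nan nan nan] [nan nan nan] [nan nan nan]
wrist jar lid 334 [ 0.414 -0.022  0.062]
  grey wrist [496 166  65  52 664] [ 0.4   -0.035  0.03 ] [0.438 0.01  0.061]
  grey wrist [373 375  25  27 512] [0.526 0.149 0.074] [0.55  0.181 0.093]
```

drive_tool([
  {"x":0.06,"z":-0.05},
  {"x":0.12,"z":-0.08},
  {"x":0.18,"z":-0.08},
  {"x":0.24,"z":-0.08},
  {"x":0.24,"z":-0.08},
  {"x":0.24,"z":-0.08},
  {"x":0.24,"z":-0.08},
  {"x":0.24,"z":-0.08},
])

```text
schema error: expected keys x, y, z, twist, fingers
```

Run:
```python
from h import *
s=ctrl.get_state();print(s['time'],s['tcp_pos'],s['eef_rot'],abs(s['qvel']).max())
f=grab('wrist');cv2.imwrite('pics/low.png',f['image']);np.save('low.npy',cloud(f));np.savez('lowf.npz',Rc=f['Rc'],o=f['o'],f=f['f'],cx=f['cx'],cy=f['cy'])
```

```text
0.15 [5.99755077e-01 6.33178106e-05 2.30516919e-01] [ 7.07112324e-01 -7.07100919e-01 -4.39489922e-04  5.07438193e-04] 0.002248059337068115
```

drive_tool([
  {"x":-0.06},
  {"x":-0.12},
  {"x":-0.18},
  {"x":-0.24},
  {"x":-0.3},
  {"x":-0.36},
  {"x":-0.37},
  {"x":-0.37},
  {"x":-0.37},
  {"x":-0.37},
  {"x":-0.37},
])

```text
schema error: expected keys x, y, z, twist, fingers
```

Run:
```python
from h import *
s=ctrl.get_state();print(s['time'],s['tcp_pos'],s['eef_rot'],abs(s['qvel']).max())
f=grab('wrist');cv2.imwrite('pics/up.png',f['image']);np.save('up.npy',cloud(f));np.savez('upf.npz',Rc=f['Rc'],o=f['o'],f=f['f'],cx=f['cx'],cy=f['cy'])
cv2.imwrite('pics/both.png',cv2.resize(np.vstack([cv2.imread('pics/low.png'),f['image']]),None,fx=.62,fy=.62))
```

```text
0.2 [5.99802345e-01 4.03346698e-05 2.30667540e-01] [-7.07105639e-01  7.07107704e-01  3.39234982e-04 -4.43258099e-04] 0.00548605166819956
```

View pics/both.png

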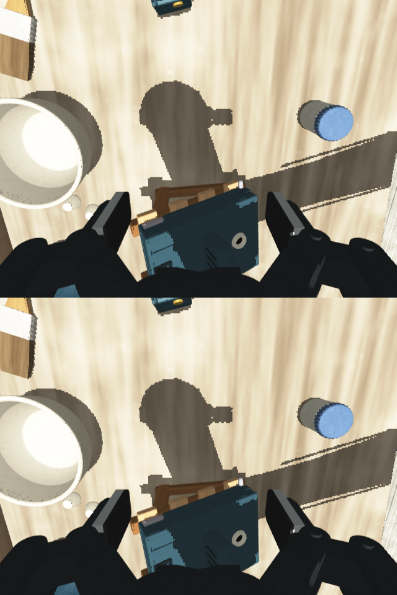

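Both pictures show the unmoved start view, because the rows must carry all five keys. Trying again.

drive_tool([
  {"x":0.06,"y":0,"z":-0.05,"twist":0,"fingers":-1},
  {"x":0.12,"y":0,"z":-0.08,"twist":0,"fingers":-1},
  {"x":0.18,"y":0,"z":-0.08,"twist":0,"fingers":-1},
  {"x":0.24,"y":0,"z":-0.08,"twist":0,"fingers":-1},
  {"x":0.24,"y":0,"z":-0.08,"twist":0,"fingers":-1},
  {"x":0.24,"y":0,"z":-0.08,"twist":0,"fingers":-1},
  {"x":0.24,"y":0,"z":-0.08,"twist":0,"fingers":-1},
])

```text
time: 1.12
tcp_pos: [0.6002, -0.2388, 0.3112]
eef_rot: [0.708, -0.707, -0.0, -0.0]
wrist_force: [0.2, -0.2, 1.2]
grip_width: 0.0855
gripper_force: 0.0
```

Run:
```python
from h import *
s=ctrl.get_state();print(s['time'],s['tcp_pos'],s['eef_rot'],abs(s['qvel']).max())
f=grab('wrist');cv2.imwrite('pics/low.png',f['image']);np.save('low.npy',cloud(f));np.savez('lowf.npz',Rc=f['Rc'],o=f['o'],f=f['f'],cx=f['cx'],cy=f['cy'])
```

```text
1.125 [ 0.60020932 -0.23880045  0.31124353] [ 7.07560459e-01 -7.06652805e-01 -9.22304122e-05 -3.78568797e-05] 0.012311001586325053
```

drive_tool([
  {"x":-0.06,"y":0,"z":0,"twist":0,"fingers":-1},
  {"x":-0.12,"y":0,"z":0,"twist":0,"fingers":-1},
  {"x":-0.18,"y":0,"z":0,"twist":0,"fingers":-1},
  {"x":-0.24,"y":0,"z":0,"twist":0,"fingers":-1},
  {"x":-0.3,"y":0,"z":0,"twist":0,"fingers":-1},
  {"x":-0.36,"y":0,"z":0,"twist":0,"fingers":-1},
  {"x":-0.37,"y":0,"z":0,"twist":0,"fingers":-1},
  {"x":-0.37,"y":0,"z":0,"twist":0,"fingers":-1},
  {"x":-0.37,"y":0,"z":0,"twist":0,"fingers":-1},
])

```text
time: 2.3
tcp_pos: [0.5999, 0.1294, 0.3118]
eef_rot: [-0.707, 0.707, -0.0, 0.0]
wrist_force: [0.5, -0.7, -0.0]
grip_width: 0.0854
gripper_force: 0.0
```

Run:
```python
from h import *
s=ctrl.get_state();print(s['time'],s['tcp_pos'],s['eef_rot'],abs(s['qvel']).max())
f=grab('wrist');cv2.imwrite('pics/up.png',f['image']);np.save('up.npy',cloud(f));np.savez('upf.npz',Rc=f['Rc'],o=f['o'],f=f['f'],cx=f['cx'],cy=f['cy'])
cv2.imwrite('pics/both2.png',cv2.resize(np.vstack([cv2.imread('pics/low.png'),f['image']]),None,fx=.62,fy=.62))
```

```text
2.3 [0.59991111 0.1293582  0.31176086] [-7.06965647e-01  7.07247824e-01 -1.97531887e-04  2.24426398e-04] 0.014222061608423549
```

View pics/both2.png

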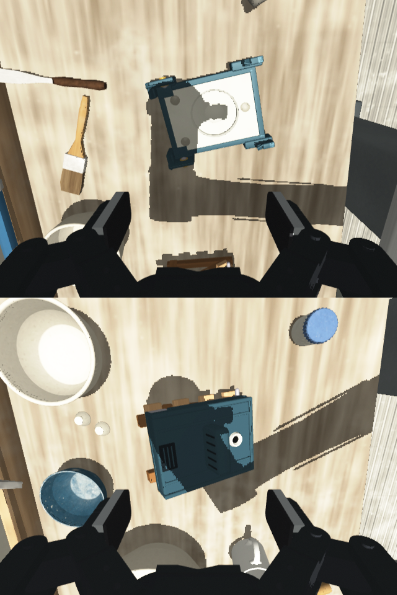

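```bash
cat > m.py <<'E'
from h import *
def ransac(q,tol=.002,n=400,seed=0):
    r=np.random.default_rng(seed);best=None
    for _ in range(n):
        a=q[r.choice(len(q),3,False)];nn=np.cross(a[1]-a[0],a[2]-a[0]);L=np.linalg.norm(nn)
        if L<1e-6:continue
        k=abs((q-a[0])@(nn/L))<tol
        if best is None or k.sum()>best.sum():best=k
    c=q[best].mean(0);nn=np.linalg.svd(q[best]-c,full_matrices=False)[2][2]
    return c,nn*np.sign(nn[2]),best
E
python3 - <<'E'
from m import *
# upper
im=cv2.imread('pics/up.png');P=np.load('up.npy')
roi=np.zeros((480,640),bool);roi[120:350,200:430]=1
ok=roi&np.isfinite(P).all(-1)&(P[...,2]>.03)
h=cv2.cvtColor(im,cv2.COLOR_BGR2HSV);teal=ok&(h[...,0]>80)&(h[...,0]<120)&(h[...,1]>70)
q=P[teal];c,n,b=ransac(q);print('back plane',c,n,b.sum(),len(q),'tilt',np.degrees(np.arccos(n[2])))
d=(P-c)@n
on=ok&(abs(d)<.003)
on=cv2.morphologyEx(on.astype(np.uint8),cv2.MORPH_OPEN,np.ones((3,3)))
k,l,st,_=cv2.connectedComponentsWithStats(on);i=1+st[1:,4].argmax();pts=P[l==i]
x=np.array([n[0],n[1],0]);x=-(x);x[2]=0 # downhill horizontal = n_xy ; x axis goes uphill
x=-np.array([n[0],n[1],0]);x-=n*(x@n);x/=np.linalg.norm(x);y=np.cross(n,x)
uv=np.stack([(pts-c)@x,(pts-c)@y],1)
r=cv2.minAreaRect((uv*1000).astype(np.float32));print('rect mm',r)
print('perc',np.percentile(uv,[.5,99.5],axis=0)*1000,'x axis',x,'yaw',np.degrees(np.arctan2(x[1],x[0])))
mid=c+(x*r[0][0]+y*r[0][1])/1000;print('back centre',mid,'face centre',mid-.034*n,'upper_grip',mid+.026*n)
# rib top
rt=ok&(d>.035)&(d<.05);rq=P[rt];ru=np.stack([(rq-c)@x,(rq-c)@y],1)*1000;rr=cv2.minAreaRect(ru.astype(np.float32))
print('rib top',rr,len(rq),np.median(d[rt]),'rib centre w', c+(x*rr[0][0]+y*rr[0][1])/1000+.026*n)
# lower
im=cv2.imread('pics/low.png');P=np.load('low.npy');roi[:]=0;roi[70:300,200:470]=1
ok=roi&np.isfinite(P).all(-1)
print('bench z',np.median(P[ok&(P[...,2]<.02)],0)[2])
z=P[...,2];hist=np.histogram(z[ok&(z>.02)],np.arange(.02,.09,.002));print(list(zip(hist[1].round(3),hist[0])))
pl=ok&(abs(z-.044)<.005);pl=cv2.morphologyEx(pl.astype(np.uint8),cv2.MORPH_OPEN,np.ones((3,3)))
k,l,st,_=cv2.connectedComponentsWithStats(pl);i=1+st[1:,4].argmax();p=P[l==i]
print('lower rect',cv2.minAreaRect((p[:,:2]*1000).astype(np.float32)),np.median(p[:,2]))
t=ok&(z>.03);print('lower all rect',cv2.minAreaRect((P[t][:,:2]*1000).astype(np.float32)))
for lo,hi in((.05,.064),(.066,.08)):
    t=(ok&(z>lo)&(z<hi)).astype(np.uint8);k,l,st,_=cv2.connectedComponentsWithStats(t)
    for i in range(1,k):
        if st[i,4]>15:qq=P[l==i];print(lo,st[i],np.median(qq,0).round(4),cv2.minAreaRect((qq[:,:2]*1000).astype(np.float32)))
E
```

```text
back plane [0.59205365 0.16267928 0.1100891 ] [-0.46388285 -0.04946379  0.88451458] 13673 20624 tilt 27.808155946294
rect mm ((-11.900947570800781, 4.762393951416016), (129.89761352539062, 170.6763916015625), 89.59410858154297)
perc [[-93.9275881  -55.95304157]
 [ 72.30043551  67.93828777]] x axis [0.87952862 0.09378406 0.46651255] yaw 6.086445722454006
back centre [0.58108147 0.16629871 0.10453716] face centre [0.59685349 0.16798048 0.07446367] upper_grip [0.56902052 0.16501265 0.12753454]
rib top ((-10.403575897216797, 3.758899688720703), (69.50141143798828, 23.58342742919922), 89.19251251220703) 1736 0.04064134939397085 rib centre w [0.5704439  0.16415525 0.12823308]
bench z 6.488227252354761e-05
[(np.float64(0.02), np.int64(9)), (np.float64(0.022), np.int64(9)), (np.float64(0.024), np.int64(21)), (np.float64(0.026), np.int64(20)), (np.float64(0.028), np.int64(21)), (np.float64(0.03), np.int64(19)), (np.float64(0.032), np.int64(23)), (np.float64(0.034), np.int64(1192)), (np.float64(0.036), np.int64(2197)), (np.float64(0.038), np.int64(402)), (np.float64(0.04), np.int64(639)), (np.
[... 1752 characters left out ...]
282.0673522949219), (4.9195556640625, 15.680124282836914), 12.090056419372559)
0.05 [413 225  30  17 264] [ 0.4798 -0.1939  0.0624] ((481.9797668457031, -191.95468139648438), (31.55540657043457, 10.61974048614502), 13.465869903564453)
0.05 [268 245  45  18 283] [ 0.6401 -0.1673  0.0596] ((633.02880859375, -165.40924072265625), (15.468006134033203, 49.50931167602539), 77.70761108398438)
0.066 [235 124  45  36 444] [ 0.6654 -0.2962  0.0692] ((659.78564453125, -290.08612060546875), (44.19993209838867, 26.459253311157227), 12.608612060546875)
0.066 [269 251  43  23 361] [ 0.635  -0.1616  0.0695] ((631.1341552734375, -164.7398223876953), (43.72051239013672, 26.480161666870117), 7.319089412689209)
```

Top picture: lower half (tray at about (340,170) full size), with hooks on the right (near) side and catch plates on the left, turned about 13°. Bottom picture: upper half on the rack, with the pad at (271,255), the rib at (335,230) and yaw about 6°. The tool stays vertical, so I'll grip the rib by its ends along half-y, which lets it pivot. First step is to turn and move above it.

drive_tool([
  {"x":-0.02,"y":0.02,"z":0.03,"twist":0.18,"fingers":-1},
  {"x":-0.035,"y":0.03,"z":0.06,"twist":0.36,"fingers":-1},
  {"x":-0.035,"y":0.03,"z":0.09,"twist":0.54,"fingers":-1},
  {"x":-0.035,"y":0.03,"z":0.09,"twist":0.72,"fingers":-1},
  {"x":-0.035,"y":0.03,"z":0.09,"twist":0.9,"fingers":-1},
  {"x":-0.035,"y":0.03,"z":0.09,"twist":1.08,"fingers":-1},
  {"x":-0.035,"y":0.03,"z":0.09,"twist":1.26,"fingers":-1},
  {"x":-0.035,"y":0.03,"z":0.09,"twist":1.44,"fingers":-1},
  {"x":-0.035,"y":0.03,"z":0.09,"twist":1.4626,"fingers":-1},
  {"x":-0.035,"y":0.03,"z":0.09,"twist":1.4626,"fingers":-1},
  {"x":-0.035,"y":0.03,"z":0.09,"twist":1.4626,"fingers":-1},
])

```text
time: 3.72
tcp_pos: [0.57, 0.1647, 0.2213]
eef_rot: [-0.055, 0.998, 0.0, -0.0]
wrist_force: [0.7, -0.2, 0.2]
grip_width: 0.0858
gripper_force: 0.0
```

Run:
```python
from m import *
s=ctrl.get_state();R=Rn.from_quat(s['eef_rot']).as_matrix();print(s['time'],s['tcp_pos'],'\n',R.round(4),s['q'])
f=grab('wrist');cv2.imwrite('pics/ap.png',f['image']);P=cloud(f);im=f['image']
h=cv2.cvtColor(im,cv2.COLOR_BGR2HSV);ok=np.isfinite(P).all(-1)&(P[...,2]>.03)&(P[...,2]<.19)&(abs(P[...,0]-.58)<.12)&(abs(P[...,1]-.165)<.12)
teal=ok&(h[...,0]>80)&(h[...,0]<120)&(h[...,1]>70)
c,n,b=ransac(P[teal]);d=(P-c)@n;print(n,np.degrees(np.arccos(n[2])),b.sum())
x=-np.array([n[0],n[1],0]);x-=n*(x@n);x/=np.linalg.norm(x);y=np.cross(n,x)
rt=ok&(d>.037)&(d<.047);rt=cv2.morphologyEx(rt.astype(np.uint8),cv2.MORPH_OPEN,np.ones((3,3)))>0
rq=P[rt];rr=cv2.minAreaRect((np.stack([(rq-c)@x,(rq-c)@y],1)*1000).astype(np.float32));g=c+(x*rr[0][0]+y*rr[0][1])/1000+.026*n
print(rr,len(rq),'grip',g,'yaw',np.degrees(np.arctan2(x[1],x[0])));print('tool frame',R.T@(g-s['tcp_pos']))
```

```text
3.725 [0.57003154 0.16472157 0.22131882] 
 [[-0.994  -0.1095 -0.    ]
 [-0.1095  0.994   0.    ]
 [-0.      0.     -1.    ]] [ 6.18832776e-01  2.16539701e-02  4.78036549e-02 -2.40456486e-05
 -1.59693221e+00 -2.07987288e+00]
[-0.46299529 -0.04374874  0.88528041] 27.71395148985573 29532
((-2.9822158813476562, 0.2990913391113281), (69.83512878417969, 22.105764389038086), 89.8037338256836) 3718 grip [0.56890477 0.16556036 0.12733991] yaw 5.397890217122184
tool frame [0.00102814 0.00095457 0.09397894]
```

View pics/ap.png

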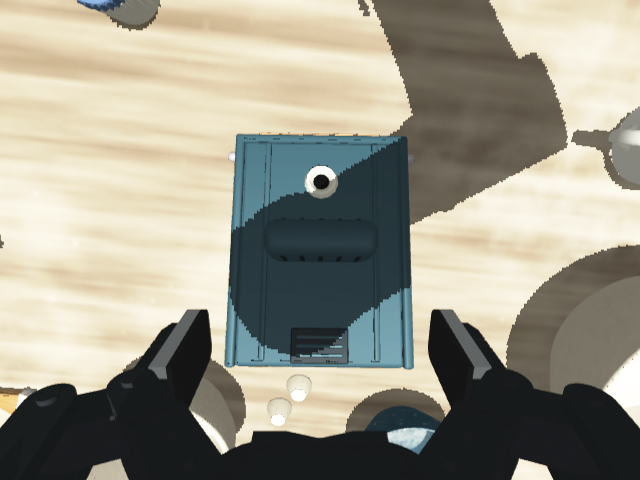

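The half lies square to the tool: rib at (320,240), pins at (232,157) and (410,157), pad at (319,345). Descending and gripping.

drive_tool([
  {"x":0.001,"y":0.001,"z":0.05,"twist":0,"fingers":-1},
  {"x":0.001,"y":0.001,"z":0.08,"twist":0,"fingers":-1},
  {"x":0.001,"y":0.001,"z":0.1,"twist":0,"fingers":-1},
  {"x":0.001,"y":0.001,"z":0.112,"twist":0,"fingers":-1},
  {"x":0.001,"y":0.001,"z":0.118,"twist":0,"fingers":-1},
  {"x":0.001,"y":0.001,"z":0.118,"twist":0,"fingers":-1},
  {"x":0.001,"y":0.001,"z":0.118,"twist":0,"fingers":-1},
], grip_force=100)

```text
time: 4.65
tcp_pos: [0.5693, 0.1661, 0.1043]
eef_rot: [-0.054, 0.999, 0.0, 0.001]
wrist_force: [0.3, 0.6, 0.3]
grip_width: 0.0855
gripper_force: 0.0
```

drive_tool([
  {"x":0,"y":0,"z":0,"twist":0,"fingers":-0.5},
  {"x":0,"y":0,"z":0,"twist":0,"fingers":0},
  {"x":0,"y":0,"z":0,"twist":0,"fingers":1},
  {"x":0,"y":0,"z":0,"twist":0,"fingers":1},
  {"x":0,"y":0,"z":0,"twist":0,"fingers":1},
  {"x":0,"y":0,"z":0,"twist":0,"fingers":1},
], grip_force=100)

```text
time: 5.4
tcp_pos: [0.5694, 0.1659, 0.1049]
eef_rot: [-0.054, 0.999, 0.0, 0.001]
wrist_force: [-1.6, 0.1, 5.6]
grip_width: 0.0707
gripper_force: 116.5
```

drive_tool([
  {"x":0,"y":0,"z":-0.005,"twist":0,"fingers":1},
  {"x":0,"y":0,"z":-0.015,"twist":0,"fingers":1},
  {"x":0,"y":0,"z":-0.03,"twist":0,"fingers":1},
  {"x":0,"y":0,"z":-0.05,"twist":0,"fingers":1},
  {"x":0,"y":0,"z":-0.07,"twist":0,"fingers":1},
  {"x":0,"y":0,"z":-0.09,"twist":0,"fingers":1},
  {"x":0,"y":0,"z":-0.09,"twist":0,"fingers":1},
  {"x":0,"y":0,"z":-0.09,"twist":0,"fingers":1},
])

```text
time: 6.4
tcp_pos: [0.5685, 0.166, 0.1924]
eef_rot: [-0.054, 0.999, 0.0, -0.001]
wrist_force: [0.2, 0.7, -6.3]
grip_width: 0.0706
gripper_force: 115.5
```

```bash
cat > held.py <<'E'
from m import *
def held(name):
    s=ctrl.get_state();R=Rn.from_quat(s['eef_rot']).as_matrix();tcp=np.array(s['tcp_pos']);print('t',s['time'],'tcp',tcp.round(4),'F',np.round(s['wrist_force'],1),'grip',s['gripper_force'],s['grip_width'])
    f=grab('wrist');cv2.imwrite(f'pics/{name}.png',f['image']);P=cloud(f);T=(P-tcp)@R   # tool coords
    h=cv2.cvtColor(f['image'],cv2.COLOR_BGR2HSV)
    ok=np.isfinite(P).all(-1)&(abs(T[...,1])<.068)&(T[...,0]>-.09)&(T[...,0]<.11)&(T[...,2]<.09)
    teal=ok&(h[...,0]>80)&(h[...,0]<120)&(h[...,1]>60)&(T[...,0]>.012)
    c,n,b=ransac(P[teal]);d=(P-c)@n
    x=-R[:,0]-n*(-R[:,0]@n);x/=np.linalg.norm(x);y=np.cross(n,x)
    print('n tool',(R.T@n).round(4),'tilt',np.degrees(np.arctan2((R.T@n)[0],-(R.T@n)[2])).round(2),'roll',np.degrees(np.arctan2((R.T@n)[1],-(R.T@n)[2])).round(2),b.sum(),teal.sum())
    on=ok&(abs(d)<.003);uv=np.stack([(P[on]-c)@x,(P[on]-c)@y],1)
    lo=np.percentile(uv,.3,axis=0);hi=np.percentile(uv,99.7,axis=0);print('extent mm',(lo*1000).round(1),(hi*1000).round(1))
    # near edge of back at x=-85 : back z=34 ; pin at x=-79,z=4
    E=c+x*lo[0]+y*(lo[1]+hi[1])/2
    g=E+.085*x+.026*n;p=E+.006*x-.030*n
    print('grip est world',g.round(4),'pin world',p.round(4),'pin tool',(R.T@(p-tcp)).round(4),'grip tool',(R.T@(g-tcp)).round(4))
    return s,f,P,R,x,y,n,g,p
E
python3 -c "
from held import *
held('held1')"
```

```text
t 6.4 tcp [0.5685 0.166  0.1924] F [ 0.2  0.7 -6.3] grip 115.46494245529175 0.07064683101555842
n tool [ 0.4518  0.0016 -0.8921] tilt 26.86 roll 0.1 28308 36511
extent mm [-29.4 -64.8] [96.7 63.2]
grip est world [0.5697 0.1667 0.2148] pin world [0.5247 0.1616 0.1293] pin tool [0.0439 0.0004 0.0632] grip tool [-0.0013  0.0006 -0.0224]
```

View pics/held1.png

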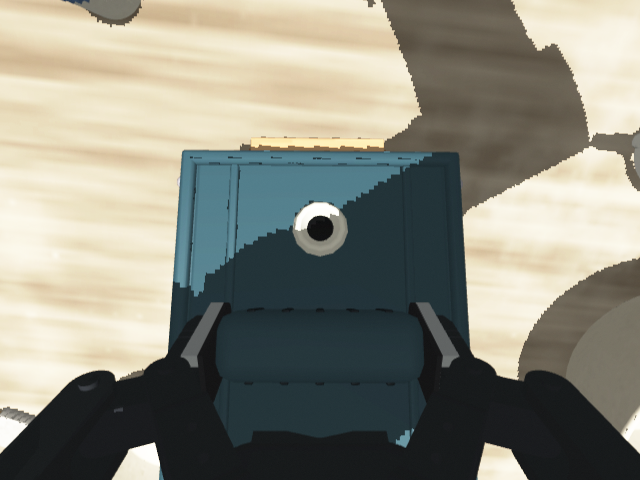

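Held at tilt of about 27°: rib at (320,345), pin edge at row 152. Carrying it across at this height to above the hook mouth, turning -0.117 rad.

drive_tool([
  {"x":0.002,"y":-0.015,"z":0,"twist":0,"fingers":1},
  {"x":0.005,"y":-0.04,"z":0,"twist":-0.01,"fingers":1},
  {"x":0.009,"y":-0.075,"z":0,"twist":-0.02,"fingers":1},
  {"x":0.014,"y":-0.115,"z":0,"twist":-0.03,"fingers":1},
  {"x":0.019,"y":-0.155,"z":0,"twist":-0.04,"fingers":1},
  {"x":0.024,"y":-0.195,"z":0,"twist":-0.05,"fingers":1},
  {"x":0.029,"y":-0.235,"z":0,"twist":-0.065,"fingers":1},
  {"x":0.034,"y":-0.275,"z":0,"twist":-0.08,"fingers":1},
  {"x":0.039,"y":-0.315,"z":0,"twist":-0.09,"fingers":1},
  {"x":0.043,"y":-0.35,"z":0,"twist":-0.1,"fingers":1},
  {"x":0.047,"y":-0.38,"z":0,"twist":-0.11,"fingers":1},
  {"x":0.05,"y":-0.4,"z":0,"twist":-0.117,"fingers":1},
  {"x":0.0506,"y":-0.41,"z":0,"twist":-0.117,"fingers":1},
  {"x":0.0506,"y":-0.41,"z":0,"twist":-0.117,"fingers":1},
  {"x":0.0506,"y":-0.41,"z":0,"twist":-0.117,"fingers":1},
])

```text
time: 8.32
tcp_pos: [0.5629, -0.2466, 0.1931]
eef_rot: [-0.113, 0.994, 0.0, -0.0]
wrist_force: [-0.1, 0.1, -5.9]
grip_width: 0.0709
gripper_force: 115.8
```

Run:
```python
from held import *
s,f,P,R,x,y,n,g,p=held('mouth1')
np.save('mouth1.npy',P)
ok=np.isfinite(P).all(-1);z=P[...,2];T=(P-s['tcp_pos'])@R
m=ok&(z>.055)&(z<.068)&(abs(abs(T[...,1])-.0717)<.012)&(T[...,0]>0)
k,l,st,_=cv2.connectedComponentsWithStats(m.astype(np.uint8))
for i in range(1,k):
    if st[i,4]>40:q=P[l==i];print(st[i],np.median(q[:,2]).round(4),cv2.minAreaRect((q[:,:2]*1000).astype(np.float32)),'tool',T[l==i].min(0).round(4),T[l==i].max(0).round(4))
```

```text
t 8.325 tcp [ 0.5629 -0.2466  0.1931] F [-0.1  0.1 -5.9] grip 115.79848766326904 0.07094600245661112
n tool [ 0.4582  0.0051 -0.8889] tilt 27.27 roll 0.33 28089 36822
extent mm [-29.9 -64.1] [96.2 64.1]
grip est world [ 0.5637 -0.2456  0.2157] pin world [ 0.5204 -0.256   0.1298] pin tool [0.0435 0.0003 0.0634] grip tool [-0.0011  0.0008 -0.0226]
[207 109  19  41 655] 0.0628 ((511.49609375, -331.6652526855469), (26.90804672241211, 10.952072143554688), 11.951957702636719) tool [ 0.0556 -0.0769  0.127 ] [ 0.0825 -0.0659  0.1381]
[413 109  19  43 671] 0.0629 ((480.22015380859375, -192.15896606445312), (28.001888275146484, 11.046710014343262), 11.887925148010254) tool [0.0542 0.0662 0.1271] [0.0823 0.0772 0.1381]
```

View pics/mouth1.png

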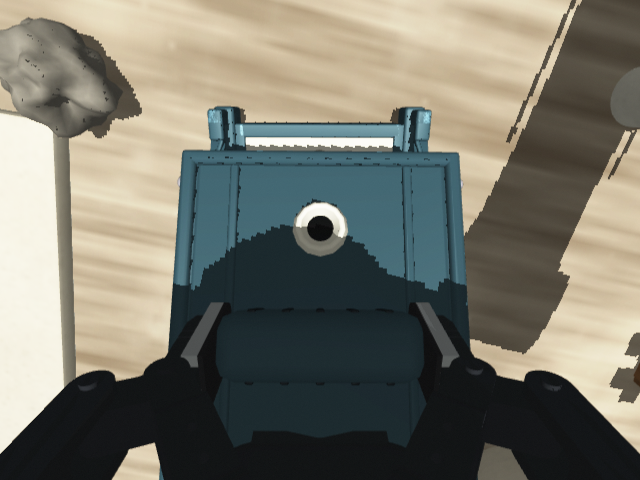

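Picture: the hooks show at (226,130) and (413,130), symmetric about the half, with pins 21–23 mm on the +x side of the hook line. Lowering.

drive_tool([
  {"x":0,"y":0,"z":0.015,"twist":0,"fingers":1},
  {"x":0,"y":0,"z":0.035,"twist":0,"fingers":1},
  {"x":0,"y":0,"z":0.055,"twist":0,"fingers":1},
  {"x":0,"y":0,"z":0.067,"twist":0,"fingers":1},
  {"x":0,"y":0,"z":0.073,"twist":0,"fingers":1},
  {"x":0,"y":0,"z":0.075,"twist":0,"fingers":1},
  {"x":0,"y":0,"z":0.075,"twist":0,"fingers":1},
  {"x":0,"y":0,"z":0.075,"twist":0,"fingers":1},
])

```text
time: 9.38
tcp_pos: [0.5632, -0.2473, 0.1191]
eef_rot: [-0.112, 0.994, -0.0, 0.001]
wrist_force: [0.2, 0.7, -6.6]
grip_width: 0.0705
gripper_force: 115.9
```

drive_tool([
  {"x":0,"y":0,"z":0.001,"twist":0,"fingers":1},
  {"x":0,"y":0,"z":0.002,"twist":0,"fingers":1},
  {"x":0,"y":0,"z":0.002,"twist":0,"fingers":1},
])

```text
time: 9.75
tcp_pos: [0.5628, -0.2471, 0.1161]
eef_rot: [-0.112, 0.994, 0.0, -0.0]
wrist_force: [-0.1, 0.4, -6.9]
grip_width: 0.0709
gripper_force: 115.9
```

drive_tool([
  {"x":0,"y":0,"z":0.001,"twist":0,"fingers":1},
  {"x":0,"y":0,"z":0.002,"twist":0,"fingers":1},
  {"x":0,"y":0,"z":0.002,"twist":0,"fingers":1},
])

```text
time: 10.12
tcp_pos: [0.5629, -0.2472, 0.1144]
eef_rot: [-0.112, 0.994, -0.0, 0.0]
wrist_force: [0.1, -0.4, -5.6]
grip_width: 0.0707
gripper_force: 116.0
```

Run:
```python
from held import *
s,f,P,R,x,y,n,g,p=held('mouth2')
z=P[...,2];T=(P-s['tcp_pos'])@R
m=np.isfinite(P).all(-1)&(z>.055)&(z<.068)&(abs(abs(T[...,1])-.0717)<.012)&(T[...,0]>0)
k,l,st,_=cv2.connectedComponentsWithStats(m.astype(np.uint8))
for i in range(1,k):
    if st[i,4]>40:print(st[i],T[l==i].min(0).round(4),T[l==i].max(0).round(4))
cv2.imwrite('pics/mouth2c.png',cv2.resize(f['image'][80:300,130:510],None,fx=2,fy=2))
```

```text
t 10.125 tcp [ 0.5629 -0.2472  0.1144] F [ 0.1 -0.4 -5.6] grip 116.00011825561523 0.07067053022873392
n tool [ 0.443   0.0091 -0.8965] tilt 26.3 roll 0.58 28612 43355
extent mm [-28.9 -63.2] [97.2 65. ]
grip est world [ 0.5643 -0.2458  0.1364] pin world [ 0.5196 -0.2569  0.0512] pin tool [0.0443 0.0001 0.0632] grip tool [-0.0017  0.001  -0.022 ]
[ 163  108   28   65 1242] [ 0.0516 -0.0763  0.0483] [ 0.0825 -0.0653  0.0593]
[ 450  109   28   65 1243] [0.051  0.0667 0.0486] [0.0818 0.0775 0.0593]
```

drive_tool([
  {"x":0,"y":0,"z":0.001,"twist":0,"fingers":1},
  {"x":0,"y":0,"z":0.001,"twist":0,"fingers":1},
])

```text
time: 10.42
tcp_pos: [0.5631, -0.2472, 0.1142]
eef_rot: [-0.112, 0.994, -0.0, 0.0]
wrist_force: [-0.1, 0.5, -0.8]
grip_width: 0.07
gripper_force: 116.5
```

drive_tool([
  {"x":0,"y":0,"z":0.001,"twist":0,"fingers":1},
  {"x":0,"y":0,"z":0.001,"twist":0,"fingers":1},
])

```text
time: 10.68
tcp_pos: [0.5633, -0.2472, 0.1139]
eef_rot: [-0.112, 0.994, -0.0, 0.001]
wrist_force: [-0.4, 3.6, 5.1]
grip_width: 0.07
gripper_force: 117.3
```

drive_tool([
  {"x":0,"y":0,"z":0.001,"twist":0,"fingers":1},
  {"x":0,"y":0,"z":0.001,"twist":0,"fingers":1},
])

```text
time: 10.92
tcp_pos: [0.5635, -0.2471, 0.1138]
eef_rot: [-0.113, 0.994, -0.001, 0.001]
wrist_force: [-1.5, 3.4, 9.3]
grip_width: 0.0706
gripper_force: 117.8
```

drive_tool([
  {"x":0.001,"y":0,"z":-0.0015,"twist":0,"fingers":1},
  {"x":0.004,"y":0,"z":-0.0015,"twist":0,"fingers":1},
  {"x":0.008,"y":0,"z":-0.0015,"twist":0,"fingers":1},
  {"x":0.012,"y":0,"z":-0.0015,"twist":0,"fingers":1},
  {"x":0.015,"y":0,"z":-0.0015,"twist":0,"fingers":1},
  {"x":0.018,"y":0,"z":-0.0015,"twist":0,"fingers":1},
  {"x":0.018,"y":0,"z":-0.0015,"twist":0,"fingers":1},
  {"x":0.018,"y":0,"z":-0.0015,"twist":0,"fingers":1},
])

```text
time: 11.92
tcp_pos: [0.547, -0.2518, 0.1145]
eef_rot: [-0.112, 0.994, -0.001, 0.002]
wrist_force: [5.3, -0.1, 4.1]
grip_width: 0.0705
gripper_force: 116.7
```

```bash
cat > hk.py <<'E'
from held import *
import sys
s,f,P,R,x,y,n,g,p=held(sys.argv[1])
z=P[...,2];T=(P-s['tcp_pos'])@R
m=np.isfinite(P).all(-1)&(z>.055)&(z<.068)&(abs(abs(T[...,1])-.0717)<.012)&(T[...,0]>0)
k,l,st,_=cv2.connectedComponentsWithStats(m.astype(np.uint8))
for i in range(1,k):
    if st[i,4]>40:print(T[l==i].min(0).round(4),T[l==i].max(0).round(4))
E
python3 hk.py slide1
```

```text
t 11.925 tcp [ 0.547  -0.2518  0.1145] F [ 5.3 -0.1  4.1] grip 116.69989228248596 0.07053235864886084
n tool [ 0.4445  0.0025 -0.8958] tilt 26.39 roll 0.16 28663 37331
extent mm [-28.7 -64.6] [97.1 63.3]
grip est world [ 0.5484 -0.2506  0.1366] pin world [ 0.5042 -0.2612  0.0511] pin tool [0.0441 0.0006 0.0632] grip tool [-0.0018  0.0008 -0.0221]
[ 0.0369 -0.0752  0.0495] [ 0.0666 -0.0641  0.0591]
[0.035  0.0679 0.0488] [0.066  0.0787 0.0589]
```

drive_tool([
  {"x":0.001,"y":0.0005,"z":0,"twist":0,"fingers":1},
  {"x":0.002,"y":0.001,"z":0,"twist":0,"fingers":1},
  {"x":0.003,"y":0.001,"z":0,"twist":0,"fingers":1},
  {"x":0.003,"y":0.001,"z":0,"twist":0,"fingers":1},
])

```text
time: 12.48
tcp_pos: [0.5439, -0.2516, 0.1145]
eef_rot: [-0.112, 0.994, -0.001, 0.002]
wrist_force: [6.5, -0.6, 4.5]
grip_width: 0.0709
gripper_force: 116.9
```

drive_tool([
  {"x":0.001,"y":0,"z":0,"twist":0,"fingers":1},
  {"x":0.0015,"y":0,"z":0,"twist":0,"fingers":1},
  {"x":0.0015,"y":0,"z":0,"twist":0,"fingers":1},
])

```text
time: 12.85
tcp_pos: [0.5426, -0.2518, 0.1145]
eef_rot: [-0.112, 0.994, -0.001, 0.002]
wrist_force: [5.7, 0.3, 4.9]
grip_width: 0.0707
gripper_force: 116.9
```

drive_tool([
  {"x":0.001,"y":0,"z":0,"twist":0,"fingers":1},
  {"x":0.0015,"y":0,"z":0,"twist":0,"fingers":1},
  {"x":0.0015,"y":0,"z":0,"twist":0,"fingers":1},
])

```text
time: 13.22
tcp_pos: [0.5412, -0.252, 0.1145]
eef_rot: [-0.112, 0.994, -0.001, 0.003]
wrist_force: [6.7, 0.8, 3.7]
grip_width: 0.0707
gripper_force: 116.9
```

```bash
python3 hk.py slide2
```

```text
t 13.225 tcp [ 0.5412 -0.252   0.1145] F [6.7 0.8 3.7] grip 116.93797945976257 0.07068336731231786
n tool [ 4.413e-01  5.000e-04 -8.973e-01] tilt 26.19 roll 0.03 28053 36820
extent mm [-28.3 -64.9] [97.4 62.9]
grip est world [ 0.5428 -0.2507  0.1364] pin world [ 0.4982 -0.2612  0.0511] pin tool [0.0442 0.0008 0.0632] grip tool [-0.002   0.0009 -0.0219]
[ 0.0312 -0.0763  0.0492] [ 0.0609 -0.0691  0.0592]
[0.0307 0.0706 0.0491] [0.0604 0.0776 0.0585]
```

drive_tool([
  {"x":0.001,"y":0,"z":0,"twist":0,"fingers":1},
  {"x":0.0015,"y":0,"z":0,"twist":0,"fingers":1},
  {"x":0.0015,"y":0,"z":0,"twist":0,"fingers":1},
])

```text
time: 13.65
tcp_pos: [0.5397, -0.2523, 0.1145]
eef_rot: [-0.112, 0.994, -0.001, 0.003]
wrist_force: [6.1, 0.9, 5.1]
grip_width: 0.0706
gripper_force: 117.0
```

drive_tool([
  {"x":0.001,"y":0,"z":0,"twist":0,"fingers":1},
  {"x":0.0015,"y":0,"z":0,"twist":0,"fingers":1},
  {"x":0.0015,"y":0,"z":0,"twist":0,"fingers":1},
])

```text
time: 14.02
tcp_pos: [0.539, -0.2524, 0.1147]
eef_rot: [-0.113, 0.994, -0.001, 0.003]
wrist_force: [7.5, 1.0, 4.7]
grip_width: 0.0705
gripper_force: 117.0
```

drive_tool([
  {"x":0.001,"y":0,"z":0,"twist":0,"fingers":1},
  {"x":0.001,"y":0,"z":0,"twist":0,"fingers":1},
  {"x":0.001,"y":0,"z":0,"twist":0,"fingers":1},
])

```text
time: 14.4
tcp_pos: [0.5386, -0.2525, 0.1149]
eef_rot: [-0.113, 0.994, -0.001, 0.004]
wrist_force: [9.8, 1.4, 4.6]
grip_width: 0.0706
gripper_force: 116.9
```

```bash
python3 hk.py slide3; python3 -c "
import cv2;cv2.imwrite('pics/s3c.png',cv2.resize(cv2.imread('pics/slide3.png')[80:380,130:510],None,fx=2,fy=2))"
```

```text
t 14.4 tcp [ 0.5386 -0.2525  0.1149] F [9.8 1.4 4.6] grip 116.94888710975647 0.07064207343279219
n tool [ 0.4448  0.0032 -0.8956] tilt 26.41 roll 0.2 28308 36368
extent mm [-28.6 -63.8] [96.9 64.1]
grip est world [ 0.5402 -0.2512  0.1369] pin world [ 0.4963 -0.2619  0.0512] pin tool [0.0438 0.0006 0.0633] grip tool [-0.002   0.0009 -0.022 ]
[ 0.0292 -0.0764  0.0499] [ 0.0586 -0.0691  0.0574]
[0.0278 0.0706 0.0492] [0.058  0.0775 0.0576]
```

View pics/s3c.png

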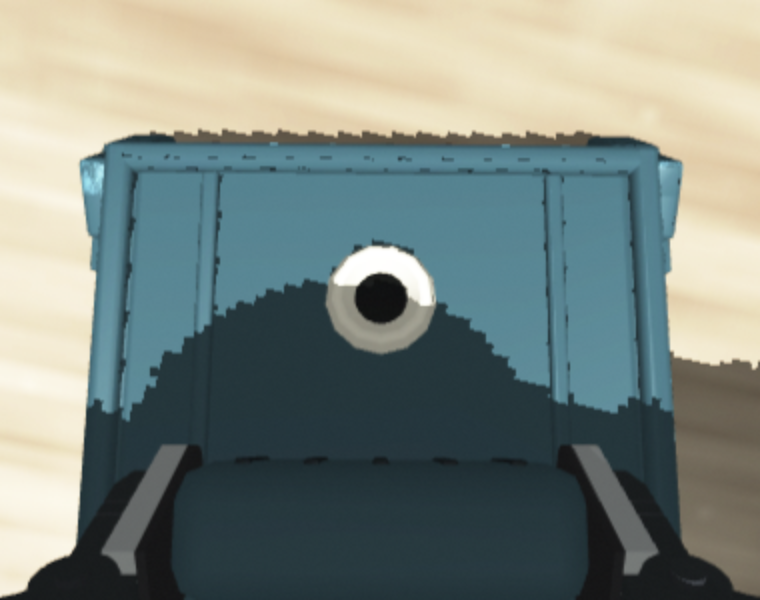

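Pins are tucked under both lips (hook blocks visible at the corners, near (92,200) and (670,200)), and the pins are up against the stop posts. Swinging down along the arc with a gentler grip, so the rib can turn in the pads.

drive_tool([
  {"x":0,"y":0,"z":0,"twist":0,"fingers":1},
  {"x":-0.0015,"y":0,"z":0.0008,"twist":0,"fingers":1},
  {"x":-0.003,"y":0,"z":0.0017,"twist":0,"fingers":1},
  {"x":-0.005,"y":0,"z":0.0027,"twist":0,"fingers":1},
  {"x":-0.0069,"y":0,"z":0.0037,"twist":0,"fingers":1},
  {"x":-0.0085,"y":0,"z":0.0046,"twist":0,"fingers":1},
  {"x":-0.01,"y":0,"z":0.0055,"twist":0,"fingers":1},
  {"x":-0.0115,"y":0,"z":0.0065,"twist":0,"fingers":1},
  {"x":-0.0129,"y":0,"z":0.0074,"twist":0,"fingers":1},
  {"x":-0.0129,"y":0,"z":0.0074,"twist":0,"fingers":1},
], grip_force=40)

```text
time: 15.7
tcp_pos: [0.5484, -0.2507, 0.1092]
eef_rot: [-0.113, 0.994, -0.002, 0.001]
wrist_force: [-1.3, 2.3, 15.6]
grip_width: 0.0706
gripper_force: 119.6
```

```bash
python3 hk.py sw1
```

```text
t 15.7 tcp [ 0.5484 -0.2507  0.1092] F [-1.3  2.3 15.6] grip 119.57488059997559 0.07061708427160235
n tool [ 0.3576 -0.0058 -0.9339] tilt 20.95 roll -0.35 33761 43461
extent mm [-31.2 -64.6] [99.5 63.3]
grip est world [ 0.5488 -0.2499  0.1315] pin world [ 0.4965 -0.2618  0.0509] pin tool [0.0532 0.0011 0.0582] grip tool [-0.0006  0.0006 -0.0223]
[ 0.0383 -0.0761  0.0446] [ 0.0681 -0.0693  0.0509]
[0.037  0.0714 0.044 ] [0.0674 0.0779 0.0507]
```

drive_tool([
  {"x":0,"y":0,"z":0,"twist":0,"fingers":0.5},
  {"x":-0.0015,"y":0,"z":0.001,"twist":0,"fingers":0.5},
  {"x":-0.003,"y":0,"z":0.002,"twist":0,"fingers":0.5},
  {"x":-0.0043,"y":0,"z":0.0032,"twist":0,"fingers":0.5},
  {"x":-0.0056,"y":0,"z":0.0042,"twist":0,"fingers":0.5},
  {"x":-0.0056,"y":0,"z":0.0042,"twist":0,"fingers":0.5},
], grip_force=30)

```text
time: 16.5
tcp_pos: [0.555, -0.2493, 0.1049]
eef_rot: [-0.113, 0.994, -0.002, 0.002]
wrist_force: [2.5, 2.0, 11.9]
grip_width: 0.0709
gripper_force: 119.7
```

```bash
python3 hk.py sw2
```

```text
t 16.5 tcp [ 0.555  -0.2493  0.1049] F [ 2.5  2.  11.9] grip 119.67778086662292 0.07090220733457848
n tool [ 0.2934 -0.0066 -0.956 ] tilt 17.06 roll -0.4 37765 49343
extent mm [-33.2 -65.5] [101.7  62.4]
grip est world [ 0.5541 -0.2487  0.1277] pin world [ 0.4968 -0.2618  0.0507] pin tool [0.0598 0.0012 0.0539] grip tool [ 0.0007  0.0007 -0.0228]
[ 0.0454 -0.0757  0.0392] [ 0.0748 -0.0658  0.0496]
[0.0445 0.0694 0.0394] [0.0742 0.0783 0.049 ]
```

drive_tool([
  {"x":-0.0014,"y":0,"z":0.0011,"twist":0,"fingers":0.5},
  {"x":-0.0027,"y":0,"z":0.0022,"twist":0,"fingers":0.5},
  {"x":-0.004,"y":0,"z":0.0033,"twist":0,"fingers":0.5},
  {"x":-0.0054,"y":0,"z":0.0045,"twist":0,"fingers":0.5},
  {"x":-0.0067,"y":0,"z":0.0057,"twist":0,"fingers":0.5},
  {"x":-0.008,"y":0,"z":0.007,"twist":0,"fingers":0.5},
  {"x":-0.0092,"y":0,"z":0.0082,"twist":0,"fingers":0.5},
  {"x":-0.0092,"y":0,"z":0.0082,"twist":0,"fingers":0.5},
], grip_force=30)

```text
time: 17.55
tcp_pos: [0.5648, -0.2471, 0.0968]
eef_rot: [-0.113, 0.994, -0.002, 0.003]
wrist_force: [4.3, 2.3, 11.8]
grip_width: 0.0708
gripper_force: 121.5
```

```bash
python3 hk.py sw3
```

```text
t 17.55 tcp [ 0.5648 -0.2471  0.0968] F [ 4.3  2.3 11.8] grip 121.49733066558838 0.07075420569114085
n tool [ 0.1611 -0.003  -0.9869] tilt 9.27 roll -0.17 44488 58932
extent mm [-33.8 -63.9] [107.7  64. ]
grip est world [ 0.5631 -0.2467  0.1195] pin world [ 0.4963 -0.2622  0.0511] pin tool [0.0704 0.0009 0.0453] grip tool [ 0.0014  0.0007 -0.0227]
[ 0.0549 -0.0756  0.0316] [ 0.0849 -0.0645  0.0415]
[0.0542 0.0675 0.0309] [0.0839 0.0787 0.041 ]
```

drive_tool([
  {"x":-0.0012,"y":0,"z":0.0012,"twist":0,"fingers":0.5},
  {"x":-0.0024,"y":0,"z":0.0024,"twist":0,"fingers":0.5},
  {"x":-0.0036,"y":0,"z":0.0037,"twist":0,"fingers":0.5},
  {"x":-0.0044,"y":0,"z":0.0048,"twist":0,"fingers":0.5},
  {"x":-0.0044,"y":0,"z":0.0048,"twist":0,"fingers":0.5},
  {"x":-0.0044,"y":0,"z":0.0048,"twist":0,"fingers":0.5},
])

```text
time: 18.35
tcp_pos: [0.569, -0.2462, 0.0926]
eef_rot: [-0.113, 0.994, -0.002, 0.003]
wrist_force: [4.1, 3.2, 13.8]
grip_width: 0.0705
gripper_force: 123.2
```

```bash
python3 hk.py sw4
```

```text
t 18.35 tcp [ 0.569  -0.2462  0.0926] F [ 4.1  3.2 13.8] grip 123.18953275680542 0.07046596063501208
n tool [ 0.112   0.0017 -0.9937] tilt 6.43 roll 0.1 47527 64792
extent mm [-35.  -62.2] [110.6  65.6]
grip est world [ 0.5665 -0.2459  0.1158] pin world [ 0.4966 -0.2624  0.0509] pin tool [0.0744 0.0007 0.0413] grip tool [ 0.0022  0.0008 -0.0232]
[ 0.0596 -0.0759  0.0273] [ 0.0892 -0.0646  0.0372]
[0.0575 0.0675 0.0262] [0.0883 0.0786 0.0368]
```

drive_tool([
  {"x":-0.0008,"y":0,"z":0.001,"twist":0,"fingers":0.5},
  {"x":-0.0014,"y":0,"z":0.0018,"twist":0,"fingers":0.5},
  {"x":-0.0014,"y":0,"z":0.0018,"twist":0,"fingers":0.5},
])

```text
time: 18.77
tcp_pos: [0.5705, -0.2459, 0.091]
eef_rot: [-0.113, 0.994, -0.002, 0.003]
wrist_force: [4.8, 2.8, 15.0]
grip_width: 0.0706
gripper_force: 123.5
```

```bash
python3 hk.py sw5
```

```text
t 18.775 tcp [ 0.5705 -0.2459  0.091 ] F [ 4.8  2.8 15. ] grip 123.50770711898804 0.07059146001501891
n tool [ 0.0917 -0.0081 -0.9958] tilt 5.26 roll -0.47 49277 66708
extent mm [-35.1 -65.1] [111.9  62.7]
grip est world [ 0.568  -0.2457  0.1143] pin world [ 0.4967 -0.262   0.0509] pin tool [0.0757 0.0011 0.0397] grip tool [ 0.0022  0.0006 -0.0233]
[ 0.0611 -0.0757  0.0256] [ 0.0907 -0.0646  0.0357]
[0.0593 0.0673 0.025 ] [0.0899 0.0785 0.0351]
```

drive_tool([
  {"x":0,"y":0,"z":0,"twist":0,"fingers":-0.75},
  {"x":0,"y":0,"z":0,"twist":0,"fingers":-1},
  {"x":0,"y":0,"z":0,"twist":0,"fingers":-1},
  {"x":0,"y":0,"z":-0.005,"twist":0,"fingers":-1},
  {"x":0,"y":0,"z":-0.02,"twist":0,"fingers":-1},
  {"x":0,"y":0,"z":-0.045,"twist":0,"fingers":-1},
  {"x":0,"y":0,"z":-0.075,"twist":0,"fingers":-1},
  {"x":0,"y":0,"z":-0.1,"twist":0,"fingers":-1},
  {"x":0,"y":0,"z":-0.1,"twist":0,"fingers":-1},
  {"x":0,"y":0,"z":-0.1,"twist":0,"fingers":-1},
])

```text
time: 20.08
tcp_pos: [0.5679, -0.2448, 0.1863]
eef_rot: [-0.112, 0.994, 0.0, -0.0]
wrist_force: [-0.9, -0.8, -0.2]
grip_width: 0.0857
gripper_force: 0.0
```

```bash
cat > rest.py <<'E'
from m import *
import sys
s=ctrl.get_state();R=Rn.from_quat(s['eef_rot']).as_matrix();tcp=np.array(s['tcp_pos']);print(s['time'],tcp.round(4),np.round(s['wrist_force'],1),s['grip_width'])
f=grab('wrist');cv2.imwrite(f'pics/{sys.argv[1]}.png',f['image']);P=cloud(f);z=P[...,2]
h=cv2.cvtColor(f['image'],cv2.COLOR_BGR2HSV)
ok=np.isfinite(P).all(-1)&(z>.07)&(z<.105)&(np.hypot(P[...,0]-.574,P[...,1]+.244)<.12)
c,n,b=ransac(P[ok]);d=(P-c)@n;a=np.radians(12.95);X=np.array([np.cos(a),np.sin(a),0])
print('tilt',np.degrees(np.arcsin(-n@X)),'roll',np.degrees(np.arcsin(-n@np.array([-np.sin(a),np.cos(a),0]))))
print('back z at seat/pad',[ (c[2]-(n[:2]@(np.array(q)-c[:2]))/n[2]).round(4) for q in((.5741,-.2441),(.6423,-.2284))])
on=ok&(abs(d)<.002);k,l,st,_=cv2.connectedComponentsWithStats(on.astype(np.uint8));i=1+st[1:,4].argmax();rr=cv2.minAreaRect((P[l==i][:,:2]*1000).astype(np.float32));print(rr)
pad=ok&(d>-.004)&(d<.006)&(h[...,2]<60)&(((P-[.5741,-.2441,0])@X)>.045);q=P[pad];print('pad dark',len(q),q.mean(0),cv2.minAreaRect((q[:,:2]*1000).astype(np.float32)))
rt=np.isfinite(P).all(-1)&(d>.037)&(d<.046)&(np.hypot(P[...,0]-.574,P[...,1]+.244)<.05);q=P[rt];rr=cv2.minAreaRect((q[:,:2]*1000).astype(np.float32));print('rib',rr,len(q))
np.save('rest.npy',P)
E
python3 rest.py rest1
```

```text
20.075 [ 0.5679 -0.2448  0.1863] [-0.9 -0.8 -0.2] 0.0856525137313186
tilt 4.680147476106394 roll 0.311504832414257
back z at seat/pad [np.float64(0.0871), np.float64(0.0928)]
((570.870361328125, -242.61465454101562), (168.8285369873047, 125.72090911865234), 12.839393615722656)
pad dark 6506 [ 0.63042296 -0.22008984  0.09224007] ((634.9755859375, -227.689697265625), (36.11977767944336, 124.74021911621094), 12.837027549743652)
rib ((568.2900390625, -245.80111694335938), (22.924055099487305, 69.7342758178711), 12.438103675842285) 4207
```

View pics/rest1.png

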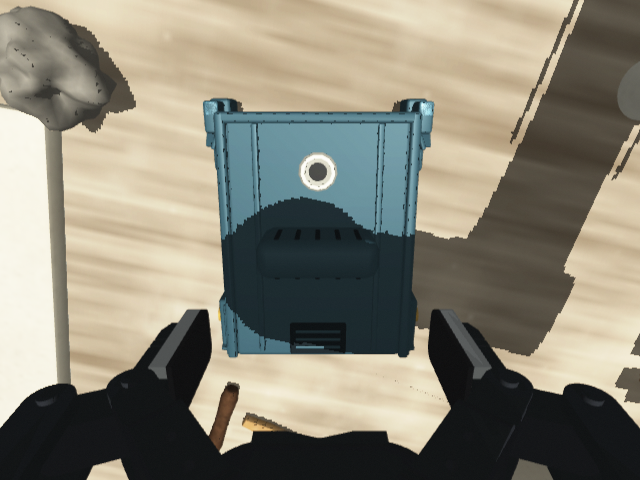

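The half rests on the balls at 4.7°, with the press pad at (318,338). Shutting the fingers and going above the pad.

drive_tool([
  {"x":-0.03,"y":0,"z":0,"twist":0,"fingers":0},
  {"x":-0.06,"y":0,"z":0,"twist":0,"fingers":1},
  {"x":-0.075,"y":0,"z":0,"twist":0,"fingers":1},
  {"x":-0.075,"y":0,"z":0.02,"twist":0,"fingers":1},
  {"x":-0.075,"y":0,"z":0.045,"twist":0,"fingers":1},
  {"x":-0.075,"y":0,"z":0.065,"twist":0,"fingers":1},
  {"x":-0.075,"y":0,"z":0.078,"twist":0,"fingers":1},
  {"x":-0.075,"y":0,"z":0.082,"twist":0,"fingers":1},
  {"x":-0.075,"y":0,"z":0.082,"twist":0,"fingers":1},
])

```text
time: 21.25
tcp_pos: [0.6412, -0.2283, 0.1048]
eef_rot: [-0.112, 0.994, -0.0, 0.0]
wrist_force: [0.1, -0.1, -0.1]
grip_width: 0.0002
gripper_force: 0.0
```

Run:
```python
from h import *
P=np.load('rest.npy');print(P[338,318],P[330,318],P[346,318])
f=grab('wrist');cv2.imwrite('pics/press0.png',f['image'])
```

```text
[ 0.63822458 -0.2294381   0.09522776] [ 0.63277188 -0.23067879  0.09376652] [ 0.64470338 -0.22796966  0.09517106]
```

View pics/press0.png

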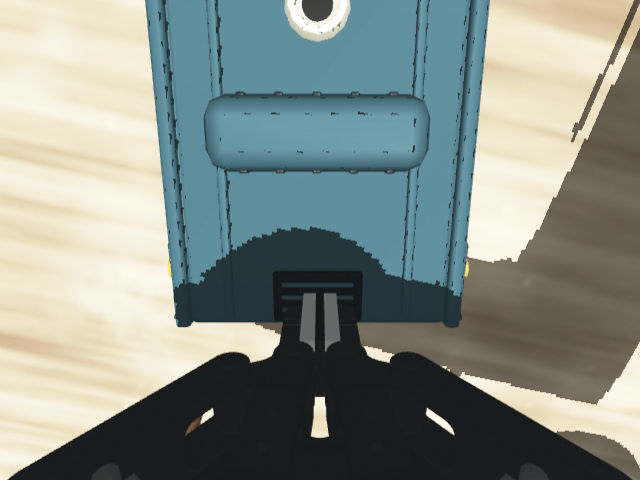

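Shut finger tips are over the pad (tips at (320,295), pad rows 271–320). Pressing slowly.

drive_tool([
  {"x":0,"y":0,"z":0.004,"twist":0,"fingers":1},
  {"x":0,"y":0,"z":0.007,"twist":0,"fingers":1},
  {"x":0,"y":0,"z":0.009,"twist":0,"fingers":1},
  {"x":0,"y":0,"z":0.011,"twist":0,"fingers":1},
  {"x":0,"y":0,"z":0.013,"twist":0,"fingers":1},
  {"x":0,"y":0,"z":0.015,"twist":0,"fingers":1},
  {"x":0,"y":0,"z":0.016,"twist":0,"fingers":1},
  {"x":0,"y":0,"z":0.016,"twist":0,"fingers":1},
])

```text
time: 22.3
tcp_pos: [0.6424, -0.2285, 0.0925]
eef_rot: [-0.113, 0.994, -0.001, 0.002]
wrist_force: [-2.8, 3.0, 12.4]
grip_width: -0.0002
gripper_force: 6.1
```

drive_tool([
  {"x":0,"y":0,"z":0.002,"twist":0,"fingers":1},
  {"x":0,"y":0,"z":0.004,"twist":0,"fingers":1},
  {"x":0,"y":0,"z":0.005,"twist":0,"fingers":1},
  {"x":0,"y":0,"z":0.006,"twist":0,"fingers":1},
  {"x":0,"y":0,"z":0.006,"twist":0,"fingers":1},
])

```text
time: 22.92
tcp_pos: [0.641, -0.2282, 0.0822]
eef_rot: [-0.112, 0.994, -0.0, -0.0]
wrist_force: [0.6, 1.0, 2.8]
grip_width: 0.0002
gripper_force: 1.0
```

It clicked through. A little more pressure to be sure it's home, then retreat and check.

drive_tool([
  {"x":0,"y":0,"z":0.002,"twist":0,"fingers":1},
  {"x":0,"y":0,"z":0.004,"twist":0,"fingers":1},
  {"x":0,"y":0,"z":0.005,"twist":0,"fingers":1},
  {"x":0,"y":0,"z":0.005,"twist":0,"fingers":1},
])

```text
time: 23.42
tcp_pos: [0.6411, -0.2283, 0.0821]
eef_rot: [-0.113, 0.994, -0.001, 0.001]
wrist_force: [-9.4, 6.1, 19.6]
grip_width: -0.0001
gripper_force: 9.8
```

drive_tool([
  {"x":0,"y":0,"z":-0.01,"twist":0,"fingers":1},
  {"x":0,"y":0,"z":-0.05,"twist":0,"fingers":1},
  {"x":0.03,"y":0,"z":-0.1,"twist":0,"fingers":1},
  {"x":0.07,"y":0,"z":-0.11,"twist":0,"fingers":-1},
  {"x":0.075,"y":0,"z":-0.11,"twist":0,"fingers":-1},
  {"x":0.075,"y":0,"z":-0.11,"twist":0,"fingers":-1},
  {"x":0.075,"y":0,"z":-0.11,"twist":0,"fingers":-1},
])

```text
time: 24.3
tcp_pos: [0.5682, -0.2447, 0.1859]
eef_rot: [-0.112, 0.994, 0.0, -0.001]
wrist_force: [0.8, 1.0, -0.2]
grip_width: 0.0721
gripper_force: 0.0
```

```bash
python3 rest.py closed
```

```text
24.3 [ 0.5682 -0.2447  0.1859] [ 0.8  1.  -0.2] 0.07205611814342748
tilt -0.30173004107742885 roll -0.24750176415947817
back z at seat/pad [np.float64(0.0805), np.float64(0.0801)]
((574.092529296875, -244.13754272460938), (169.69131469726562, 130.05752563476562), 12.807647705078125)
pad dark 6346 [ 0.63170968 -0.22047274  0.08074679] ((637.076904296875, -228.130615234375), (40.02800750732422, 127.20410919189453), 12.838149070739746)
rib ((573.6005859375, -244.27291870117188), (22.24283218383789, 69.92438507080078), 13.164216041564941) 3895
```

Closed and level: back 80.5 mm high against the ideal 80, tilt about 0.3°, centred within about 1–2 mm.

```bash
python3 -c "
from bench import ctrl
print(ctrl.sign_off())"
```

```text
the job is handed in; nothing more can be done
None
```

The mould is closed and the job is handed in at about 24 s of the 58 s allowed: the upper half measured level and centred within about 2 mm, the press force fell away as it clicked home, the jar, mug and clay were not touched, but no verdict came back.

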